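# Offer up the lens tube flange over the slide carrier

## Robot

A 6-joint arm with a two-finger parallel gripper is mounted at the origin on the work surface. World frame = base frame: x ahead of the robot, y to its left, z up, the work surface at z = 0. Lengths are in m, angles in rad, forces in N, time in s.
With the tool pointing down it reaches from about 0.35 to 0.725 m from the base axis. Payload 4.3 kg.
Tool frame: the origin (TCP) lies between the finger pads; the fingertips stand 19 mm ahead of it and the grasp point (between the pads) is the TCP; z points along the fingers, y is the line along which they close (so a half turn about z gives the same grasp; the last joint's range is limited). The gripper opens to 85 mm and grips with 20 to 120 N. Pads are 22 mm wide; open, the fingers measure 114 mm over their backs; the gripper's body (76 mm by 85 mm) begins 54 mm behind the grasp point. The pads swing forward as they close: fully open they stand 13 mm farther back than shut.
Start: joints at [1.218, 0.377, 0.081, 1.274, 0, 1.46], TCP at [0.138, 0.558, 0.25] pointing down, gripper open.
Joint ranges: [-2.72, 2.72], [-0.84, 1.66], [-1.02, 1.22], [-1.77, 2.12], [-1.37, 1.28], [-3.14, 3.14]. Speed limits (rad/s): [2.57, 2.57, 3.14, 3.14, 3.14, 3.14].

## Interface

Orientations are given as a unit quaternion [x, y, z, w].
In Python, from plant import sensors, optics, order gives the robot as it stands.
- The arm moves only by the tool play_rows, never from a script. Its argument "targets" is a list of rows, each a list of 7 numbers: the shift along the tool's x, y, z normalised to -1 to 1, where 1 is 0.02 m, then the turn, a rotation vector about the tool's x, y, z normalised to -1 to 1, where 1 is 4 degrees, then the gripper's target within -1 to 1 (fully open at 1, half-way at 0, shut at -1). A call has exactly 5 rows; each row shifts and turns the commanded pose from where the row before left it, along the tool's axes as they then stand; what a row does not reach is not made up. A row lasts 1/12 s, in which the tool goes at most 41.7 mm and 7.16 degrees, less where a joint would pass 70% of its speed; a pose out of reach is approached as far as the arm can. A call with a number of a shift or a turn outside -1 to 1 is refused whole. A call with a gripper value outside its range is refused whole. The fingers move at their own pace and stop on an object; "newtons" is the grip in N (left out, the last holds). Time passes only in rows, so rows that do not move let the fingers close, or fill a call up. It gives the time, the measured TCP pose, the force, the opening and the grip force at its end, in the units of the state.
- sensors.state(): the state, without advancing time (a new reading comes with each control period).
- optics.read_camera(name): name is "scene" or "side" or "wrist"; returns a dict with "pixels" (480x640x3 uint8, red, green, blue), "camera_matrix" (3x3 intrinsics, pixels), "xyz" and "attitude" of the camera in the world. Camera axes: x right, y down, z forward; pixel columns grow to the right and rows downward; lengths in m; the calibration is good to about 2 mm. A picture is of the moment at which its call begins. There is no depth.
- order.sign_off(): hands the job in; it is judged then, once.
The state is a dict: "time_s": time; "qpos": joint angles; "dq": joint speeds; "tau": joint torques, N m; "tool_pos": TCP position; "ee_rot": TCP orientation; "ft_force": force on the tool from outside, world axes, zero at the start; "wrist_torque": the same for the moment, N m; "grip_width": finger opening in m; "gripper_force": force on a finger pad.
Only numpy, scipy, OpenCV 4.12 (cv2) and the standard library are available. Lean on these libraries where they do the work, as an engineer would, in place of code of your own. Each camera call takes 0.05 s, during which the arm holds its last target. There are 200 camera calls.

## Task

Take the tall chrome lens tube with the rectangular four-hole flange gently by its two flat grip cheeks (it is thin-walled: squeeze with no more than about 25 N per finger), lift it off the shelf upright, and hold it level, hovering about 12 mm above the sliding carrier in the metal channel without touching it, turned so that each of the carrier's four threaded holes lies wholly within view through one of the flange's holes; either way round will do. Leave the carrier where it stands and everything else undisturbed. Finish while still holding the tube there, steady, ready for the screws: do not set it down or let go.

Things in the scene. Friction and masses are not known exactly. Their poses are not given: they have to be found in the camera images.
- lens_tube: Chrome lens tube, 91 mm high, about 350 g, standing on an aluminium flange 104 (own x) by 84 (y) by 6 mm with four 16 mm through holes at x +-38, y +-28 mm. Barrel 46 mm diameter (51 mm collars below 31 mm height). Two flat dark grip cheeks on its +y and -y sides: 50 mm over both, 32 mm wide, 40 to 86 mm above the underside. Origin: centre of the underside, z up.
- hole0 (a point): Centre of a flange hole, on the flange's underside, at +38, +28 mm in the tube's own x, y.
- hole1 (a point): Centre of a flange hole, on the flange's underside, at -38, +28 mm in the tube's own x, y.
- hole2 (a point): Centre of a flange hole, on the flange's underside, at -38, -28 mm in the tube's own x, y.
- hole3 (a point): Centre of a flange hole, on the flange's underside, at +38, -28 mm in the tube's own x, y.
- channel: Fixed grey metal slide channel, 320 mm long along its own y, 150 mm wide (own x), its side rails 33 mm high. Origin: centre of its underside, on the shelf. Its z is up. It carries the carrier.
- carrier (a joint): Slide of the carrier along the channel's own +y, in m, 0 at mid channel, range +-0.09; stiff enough to stay where it is (about 4 N to move).
- carrier_mid (a point): Centre of the carrier's flat top face, 40 mm above the shelf (7 mm above the rails). The carrier is a steel block, 112 by 112 mm, with four threaded holes of 8 mm diameter at x = +-38, y = +-28 mm and a dark 42 mm round mark in the middle. Axes as the channel's: y along the slide, z up.
- thread0 (a point): Centre of a threaded hole's mouth in the carrier's top face, at +38, +28 mm from carrier_mid in the channel's own x, y.
- thread1 (a point): Centre of a threaded hole's mouth in the carrier's top face, at -38, +28 mm from carrier_mid in the channel's own x, y.
- thread2 (a point): Centre of a threaded hole's mouth in the carrier's top face, at -38, -28 mm from carrier_mid in the channel's own x, y.
- thread3 (a point): Centre of a threaded hole's mouth in the carrier's top face, at +38, -28 mm from carrier_mid in the channel's own x, y.
- spare_tube: Bystander: shorter chrome tube, 61 mm high, diameter 44 mm, on a ROUND flange (diameter 84 mm) without holes, standing. Origin under its centre.
- gel_frame_a: Bystander: flat grey steel square gel frame, 125 mm square, 4 mm thick, open in the middle, lying. Origin under its centre.
- gel_frame_b: Bystander: a second gel frame, the same as gel_frame_a.
- glass_disc: Bystander: flat cobalt glass disc, diameter 80 mm, 5 mm thick, lying. Origin under its centre.
- pipe_clamp: Bystander: aluminium hook clamp lying flat, about 100 by 130 mm, 24 mm high.
- spanner: Bystander: steel spanner, 190 mm long, lying.
- screw_tray: Bystander: small steel tray with screws, 80 by 80 by 25 mm. Origin under its centre.
Mind the look-alikes: they are no part of the job. Leave any pink look-alike of the lens_tube alone.

How it is judged:
By the outcome, as a careful person would: the job done as asked, in the order asked, and still so for the second after the job is handed in, while the arm keeps its last pose, push and grip.
It also fails if it takes over 35 s, if anything falls off the work surface, if the arm or the gripper's body presses on something with over 40 N, if the wrist force passes 120 N, or if a joint passes its speed limit or range.

## Working session

There is one attempt and no reset: what is moved stays moved. The work goes in short steps, Python scripts to look and compute and a tool call to move; the robot and the scene stay as the last step left them, time stands still between calls to the robot, and variables do not carry over. Pictures are saved under pics/ and viewed, at most 10 in all, crops included, and the job is handed in when it is done.

Besides the shell and the picture viewer there is one more tool, called after "Call:" as name(argument=value, ...), one argument or row to a line, values as JSON. play_rows: Moves the arm, as the interface text tells. Its arguments: {"type":"object","properties":{"targets":{"type":"array","items":{"type":"array","items":{"type":"number"}}},"newtons":{"type":"number"}},"required":["targets"]}

```bash
mkdir -p pics; ls
python3 - <<'E'
from plant import sensors, optics
import cv2, json
print(sensors.state())
for n in ("scene","side"):
    c=optics.read_camera(n); cv2.imwrite(f"pics/{n}0.png",c["pixels"][:,:,::-1]); print(n,c["camera_matrix"],c["xyz"],c["attitude"])
E
```

```text
pics
{'time_s': 0.0, 'qpos': array([1.21768894e+00, 3.78062471e-01, 7.96220009e-02, 1.27440676e+00,
       6.08095881e-06, 1.46050532e+00]), 'dq': array([-0.00012491,  0.00047132,  0.00040922,  0.00123667, -0.00084803,
       -0.00027126]), 'tau': array([-1.30242541e-03, -4.63613713e+01,  2.69871944e+01,  2.10089487e-02,
       -3.57324980e-04,  4.57190893e-06]), 'tool_pos': array([0.13802221, 0.55754754, 0.24935967]), 'ee_rot': array([ 1.21110087e-01,  9.92638552e-01, -9.97351673e-04, -2.38435549e-04]), 'ft_force': array([0.97491111, 0.10480487, 0.22241232]), 'wrist_torque': array([0.0079808 , 0.02932756, 0.01526258]), 'gripper_force': 0.0, 'grip_width': 0.08532339853821794}
scene [[554.37082285   0.         320.11795175]
 [  0.         554.37082285 243.25375129]
 [  0.           0.           1.        ]] [ 1.29497267 -0.68069688  0.68095519] [ 0.80279765  0.34304714 -0.19595698 -0.44658197]
side [[588.35833842   0.         322.4028969 ]
 [  0.         588.35833842 229.29730316]
 [  0.           0.           1.        ]] [ 0.06389166 -1.02487456  0.71966632] [ 0.84387327 -0.1805276   0.10835651 -0.49350436]
```

View pics/scene0.png

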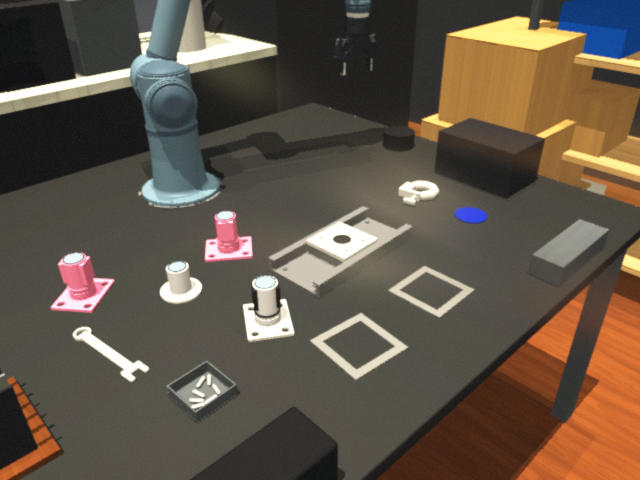

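View pics/side0.png

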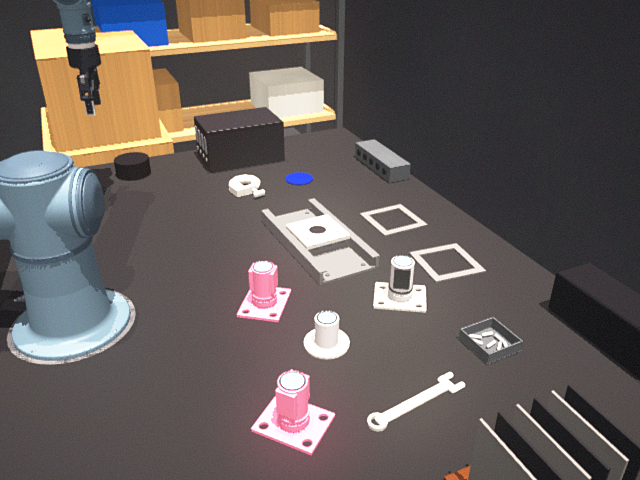

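Scene picture: the chrome lens tube with dark cheeks has its flange at about (268,320), and the carrier sits in the channel at (342,240) with its dark mark at (342,239). Side picture: the tube flange is at about (400,297) and the carrier at (318,232). The pink look-alikes and the round-flange spare tube are separate from both.

```bash
cat > h.py <<'E'
import numpy as np, cv2
from scipy.spatial.transform import Rotation as R
from plant import sensors, optics
def ray(c,uv,z):
    uv=np.atleast_2d(np.asarray(uv,float)); K=c["camera_matrix"]
    d=np.c_[(uv[:,0]-K[0,2])/K[0,0],(uv[:,1]-K[1,2])/K[1,1],np.ones(len(uv))]@R.from_quat(c["attitude"]).as_matrix().T
    o=np.asarray(c["xyz"]); return o+d*((z-o[2])/d[:,2])[:,None]
def proj(c,p):
    K=c["camera_matrix"]; q=(np.atleast_2d(p)-c["xyz"])@R.from_quat(c["attitude"]).as_matrix()
    return (q@K.T)[:,:2]/q[:,2:]
E
python3 - <<'E'
from h import *
for n,ft,ct in (("scene",(268,328),(342,240)),("side",(400,297),(318,232))):
    c=optics.read_camera(n); im=c["pixels"]; g=im.min(2)
    for nm,p,z,th in (("flange",ft,.006,150),("carrier",ct,.040,170)):
        m=np.zeros_like(g); x,y=p; w=slice(max(0,y-60),y+60),slice(x-60,x+60); m[w]=(g[w]>th)*255
        cs,_=cv2.findContours(m,cv2.RETR_EXTERNAL,cv2.CHAIN_APPROX_NONE)
        k=max(cs,key=cv2.contourArea)[:,0]
        P=ray(c,k,z)[:,:2]; 
        ap=cv2.approxPolyDP(k.reshape(-1,1,2),4,True)[:,0]
        r=cv2.minAreaRect((P*1000).astype(np.float32)); print(n,nm,r,cv2.contourArea(k)); print(ap.tolist(), ray(c,ap,z)[:,:2].round(4).tolist())
    x,y=ct; m=((g[y-15:y+15,x-22:x+22]<80)*255).astype(np.uint8); nn,l,s,ce=cv2.connectedComponentsWithStats(m)
    i=1+s[1:,4].argmax(); print("mark",s[i],ray(c,ce[i]+[x-22,y-15],.04))
    a=cv2.resize(im[ft[1]-75:ft[1]+45,ft[0]-60:ft[0]+60],None,fx=3.2,fy=3.2); b=cv2.resize(im[ct[1]-60:ct[1]+60,ct[0]-60:ct[0]+60],None,fx=3.2,fy=3.2)
    cv2.imwrite(f"pics/{n}1.png",np.hstack([a,b])[:,:,::-1])
E
python3 -c "
import cv2,numpy as np
cv2.imwrite('pics/both.png',cv2.resize(np.vstack([cv2.imread('pics/scene1.png'),cv2.imread('pics/side1.png')]),(600,600)))"
```

```text
scene flange ((624.0496826171875, -190.8640899658203), (86.44151306152344, 111.44232177734375), 58.28574752807617) 1136.0
[[285, 299], [280, 300], [277, 323], [278, 315], [259, 318], [247, 309], [252, 303], [243, 304], [249, 340], [293, 333]] [[0.6008, -0.1271], [0.5963, -0.1364], [0.6469, -0.1861], [0.6299, -0.1695], [0.6116, -0.2014], [0.5736, -0.2012], [0.5652, -0.1825], [0.5554, -0.1973], [0.6483, -0.2531], [0.6893, -0.1831]]
scene carrier ((564.4667358398438, 61.51123046875), (148.27720642089844, 337.31390380859375), 4.627735614776611) 3325.0
[[401, 227], [394, 230], [369, 219], [368, 224], [344, 224], [362, 207], [282, 254], [308, 241], [345, 258], [377, 242], [335, 268], [305, 254], [286, 265], [282, 274], [313, 290], [313, 280], [323, 281]] [[0.6142, 0.2146], [0.6118, 0.1925], [0.5371, 0.1899], [0.5516, 0.1705], [0.5125, 0.1304], [0.4842, 0.2226], [0.5107, -0.0572], [0.5101, 0.0188], [0.6156, 0.0283], [0.6197, 0.1252], [0.6276, -0.0133], [0.5451, -0.0219], [0.5489, -0.0785], [0.5682, -0.1055], [0.6517, -0.0974], [0.6272, -0.0747], [0.6435, -0.0627]]
mark [15 11 14  6 62] [[0.
[... 844 characters left out ...]
0.4933, -0.0901], [0.4795, -0.1203], [0.6, -0.1121], [0.5844, -0.0196], [0.5055, -0.0263], [0.4953, 0.0057], [0.6107, 0.0228], [0.6274, -0.0758], [0.6139, 0.2318], [0.5974, 0.2327], [0.603, 0.1512], [0.5874, 0.1407], [0.5728, 0.1881], [0.4844, 0.1805]]Traceback (most recent call last):
  File "<stdin>", line 12, in <module>
ValueError: attempt to get argmax of an empty sequence
[ WARN:0@0.013] global loadsave.cpp:275 findDecoder imread_('pics/side1.png'): can't open/read file: check file path/integrity
Traceback (most recent call last):
ValueError: all the input arrays must have same number of dimensions, but the array at index 0 has 3 dimension(s) and the array at index 1 has 2 dimension(s)
```

```bash
cat >> h.py <<'E'
def plan(p,yang=None,wz=None):
    "units of total shift (/0.02) in tool axes at the present attitude, turn about tool z (/4deg) to bring tool y to yang (deg)"
    s=sensors.state(); M=R.from_quat(s["ee_rot"]).as_matrix(); d=M.T@(np.array(p)-s["tool_pos"])/.02
    a=np.degrees(np.arctan2(M[1,1],M[0,1]))
    print("t",s["time_s"],"tcp",s["tool_pos"].round(4),"yang",a.round(2),"tilt",M[:2,2].round(4),"shift",d.round(2),"turn",None if yang is None else round(-(yang-a)/4,2))
E
python3 - <<'E'
from h import *
c=optics.read_camera("wrist"); s=sensors.state(); M=R.from_quat(s["ee_rot"]).as_matrix()
print("cam in tool",M.T@(c["xyz"]-s["tool_pos"]), (M.T@R.from_quat(c["attitude"]).as_matrix()).round(3), c["camera_matrix"][0,0])
plan([.557,.04,.25],58.5); plan([.622,-.19,.25],58.5)
E
```

```text
cam in tool [ 0.06983595  0.00018442 -0.12403466] [[-0.001 -0.962 -0.275]
 [ 1.    -0.001 -0.002]
 [ 0.002 -0.275  0.962]] 346.0286125912475
t 0.25 tcp [0.1381 0.5579 0.2499] yang 76.09 tilt [-0.0003 -0.0009] shift [-2.655e+01 -2.010e+01  1.000e-02] turn 4.4
t 0.25 tcp [0.1381 0.5579 0.2499] yang 76.09 tilt [-0.0003 -0.0009] shift [-3.247e+01 -3.048e+01  2.000e-02] turn 4.4
```

Call:
play_rows(
  targets=[
    [-0.5,-0.4,0,0,0,0,1],
    [-0.9,-0.7,0,0,0,0,1],
    [-0.9,-0.7,0,0,0,0,1],
    [-0.9,-0.7,0,0,0,0,1],
    [-0.9,-0.7,0,0,0,0,1],
  ],
)

```text
time_s: 0.67
tool_pos: [0.2032, 0.4747, 0.2502]
ee_rot: [0.121, 0.993, -0.0, 0.0]
ft_force: [0.1, 0.7, 1.3]
grip_width: 0.0853
gripper_force: 0.0
```

Call:
play_rows(
  targets=[
    [-0.9,-0.7,0,0,0,0,1],
    [-0.9,-0.7,0,0,0,0,1],
    [-0.9,-0.7,0,0,0,0,1],
    [-0.9,-0.7,0,0,0,0,1],
    [-0.9,-0.7,0,0,0,0,1],
  ],
)

```text
time_s: 1.08
tool_pos: [0.2736, 0.385, 0.2503]
ee_rot: [0.121, 0.993, -0.0, 0.0]
ft_force: [0.2, 0.5, 1.0]
grip_width: 0.0855
gripper_force: 0.0
```

Call:
play_rows(
  targets=[
    [-0.9,-0.7,0,0,0,0,1],
    [-0.9,-0.7,0,0,0,0,1],
    [-0.9,-0.7,0,0,0,0,1],
    [-0.9,-0.7,0,0,0,0,1],
    [-0.9,-0.7,0,0,0,0,1],
  ],
)

```text
time_s: 1.5
tool_pos: [0.344, 0.2954, 0.2503]
ee_rot: [0.121, 0.993, -0.0, 0.0]
ft_force: [1.0, 0.0, 0.0]
grip_width: 0.0854
gripper_force: 0.0
```

Call:
play_rows(
  targets=[
    [-0.9,-0.7,0,0,0,0,1],
    [-0.9,-0.7,0,0,0,0,1],
    [-0.9,-0.7,0,0,0,0,1],
    [-0.9,-0.7,0,0,0,0,1],
    [-0.9,-0.7,0,0,0,0,1],
  ],
)

```text
time_s: 1.92
tool_pos: [0.4143, 0.2058, 0.2503]
ee_rot: [0.121, 0.993, -0.0, 0.0]
ft_force: [0.0, 0.5, 0.4]
grip_width: 0.0857
gripper_force: 0.0
```

Call:
play_rows(
  targets=[
    [-0.9,-0.7,0,0,0,0,1],
    [-0.9,-0.7,0,0,0,0,1],
    [-0.9,-0.7,0,0,0,0,1],
    [-0.9,-0.7,0,0,0,0,1],
    [-0.9,-0.7,0,0,0,0,1],
  ],
)

```text
time_s: 2.33
tool_pos: [0.4847, 0.1163, 0.2503]
ee_rot: [0.121, 0.993, -0.0, -0.0]
ft_force: [0.8, 1.3, 0.3]
grip_width: 0.0859
gripper_force: 0.0
```

Call:
play_rows(
  targets=[
    [-0.9,-0.7,0,0,0,0,1],
    [-0.9,-0.7,0,0,0,0,1],
    [-0.5,-0.4,0,0,0,0,1],
    [0,0,0,0,0,0,1],
    [0,0,0,0,0,0,1],
  ],
)

```text
time_s: 2.75
tool_pos: [0.5202, 0.0716, 0.2501]
ee_rot: [0.122, 0.993, 0.0, -0.0]
ft_force: [-0.8, 0.1, 0.7]
grip_width: 0.0855
gripper_force: 0.0
```

Run:
```python
from h import *
c=optics.read_camera("wrist"); im=c["pixels"]; cv2.imwrite("pics/w1.png",im[:,:,::-1]); np.savez("w1.npz",**c)
print(proj(c,[[.557,.075,.04],[.622,-.19,.006]]))
plan([.622,-.19,.25],58.5)
```

```text
[[324.41575898 247.93840386]
 [122.72254652 340.17325253]]
t 2.8 tcp [0.5199 0.0721 0.2502] yang 76.08 tilt [-0.0009  0.0006] shift [ -8.11 -11.49  -0.  ] turn 4.39
```

View pics/w1.png

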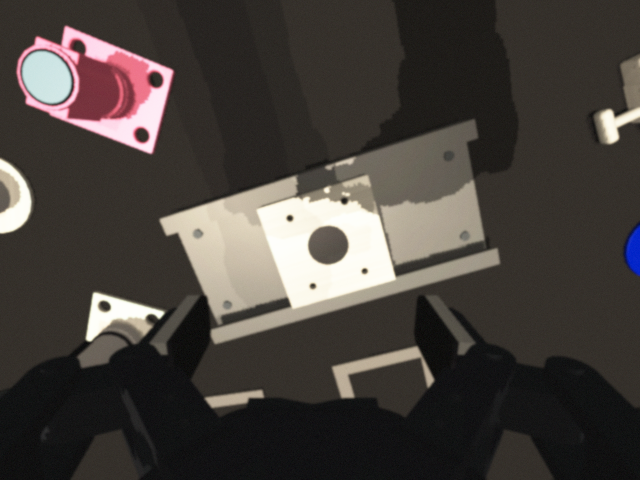

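The wrist view shows the carrier with its mark at about (328,244) and threads at (290,218), (345,201), (365,270) and (313,286). The tube's flange is at the lower left, partly out of view.

```bash
cat >> h.py <<'E'
def dark(c,pts,z,th=130,w=9):
    g=c["pixels"].min(2); out=[]
    for x,y in pts:
        p=g[y-w:y+w+1,x-w:x+w+1].astype(float); wt=np.clip(np.median(p[p>th]) *.8-p,0,None)
        m=cv2.connectedComponents((wt>0).astype(np.uint8))[1]; l=m[w-2:w+3,w-2:w+3]; k=np.bincount(l[l>0]).argmax(); wt=wt*(m==k)
        yy,xx=np.mgrid[-w:w+1,-w:w+1]; out.append([x+(wt*xx).sum()/wt.sum(),y+(wt*yy).sum()/wt.sum()])
    return np.array(out),ray(c,out,z)[:,:2]
E
python3 - <<'E'
from h import *
c=dict(np.load("w1.npz"))
uv,P=dark(c,[(290,218),(345,201),(365,270),(313,286)],.040)
um,Pm=dark(c,[(328,244)],.040,w=24)
print(uv.round(1).tolist(),P.round(4).tolist(),P.mean(0),Pm)
d=lambda i,j:(np.hypot(*(P[j]-P[i])).round(4),np.degrees(np.arctan2(*(P[j]-P[i])[::-1])).round(2))
print(d(0,1),d(3,2),d(0,3),d(1,2))
E
```

```text
[[289.4, 217.8], [344.6, 197.8], [364.2, 270.6], [312.4, 285.6]] [[0.5183, 0.0488], [0.5121, 0.1059], [0.5907, 0.1091], [0.594, 0.0532]] [0.55379926 0.07925246] [[0.55475098 0.07922593]]
(np.float64(0.0575), np.float64(96.19)) (np.float64(0.056), np.float64(93.37)) (np.float64(0.0759), np.float64(3.37)) (np.float64(0.0787), np.float64(2.32))
```

Call:
play_rows(
  targets=[
    [-0.3,-0.4,0,0,0,0.2,1],
    [-0.6,-0.7,0,0,0,0.4,1],
    [-0.7,-0.8,0,0,0,0.4,1],
    [-0.7,-0.8,0,0,0,0.4,1],
    [-0.7,-0.8,0,0,0,0.4,1],
  ],
)

```text
time_s: 3.22
tool_pos: [0.5578, -0.0127, 0.2505]
ee_rot: [0.183, 0.983, 0.0, 0.0]
ft_force: [0.7, 0.3, 0.8]
grip_width: 0.0854
gripper_force: 0.0
```

Call:
play_rows(
  targets=[
    [-0.5,-0.8,0,0,0,0.4,1],
    [-0.5,-0.8,0,0,0,0.4,1],
    [-0.4,-0.8,0,0,0,0.4,1],
    [-0.4,-0.8,0,0,0,0.4,1],
    [-0.3,-0.8,0,0,0,0.4,1],
  ],
)

```text
time_s: 3.63
tool_pos: [0.5632, -0.1028, 0.2503]
ee_rot: [0.252, 0.968, -0.0, 0.0]
ft_force: [0.0, -0.5, 0.4]
grip_width: 0.0852
gripper_force: 0.0
```

Run:
```python
from h import *
plan([.59,-.17,.25],58.5)
```

```text
t 3.6333 tcp [ 0.5632 -0.1028  0.2503] yang 60.85 tilt [ 0.0002 -0.0001] shift [-2.81 -2.28  0.02] turn 0.59
```

Call:
play_rows(
  targets=[
    [-0.7,-0.6,0,0,0,0.2,1],
    [-0.7,-0.6,0,0,0,0.2,1],
    [-0.7,-0.6,0,0,0,0.1,1],
    [-0.7,-0.5,0,0,0,0.1,1],
    [0,0,0,0,0,0,1],
  ],
)

```text
time_s: 4.05
tool_pos: [0.5891, -0.1726, 0.25]
ee_rot: [0.273, 0.962, -0.001, 0.0]
ft_force: [0.2, -0.2, -0.6]
grip_width: 0.0856
gripper_force: 0.0
```

Run:
```python
from h import *
c=optics.read_camera("wrist"); im=c["pixels"]; cv2.imwrite("pics/w2.png",im[:,:,::-1]); np.savez("w2.npz",**c)
plan([.622,-.19,.25],58.5)
```

```text
t 4.1 tcp [ 0.5885 -0.1709  0.25  ] yang 58.42 tilt [-0.0001  0.0001] shift [-1.92  0.06 -0.  ] turn -0.02
```

View pics/w2.png

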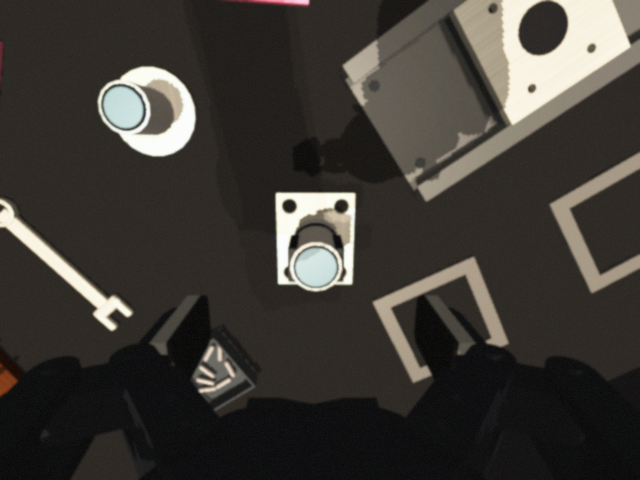

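The wrist view shows the flange upright at columns 277–355, rows 193–285. Two of its holes are at about (289,206) and (341,206), and the tube top is at (316,267). The cheeks face left and right, which is the closing line of the fingers.

Run:
```python
from h import *
c=dict(np.load("w2.npz")); g=c["pixels"].min(2).astype(np.uint8)
uv,P=dark(c,[(289,206),(341,206)],.006,w=11); print("holes",uv.round(1).tolist(),P.round(4).tolist(),np.hypot(*(P[1]-P[0])),np.degrees(np.arctan2(*(P[1]-P[0])[::-1])))
# flange outer edges: left, right, top, bottom, subpixel half-intensity crossings
pts={}
gf=cv2.GaussianBlur(g,(3,3),0).astype(float)
def cross(line,rev):
    l=line[::-1] if rev else line
    i=np.argmax(l>110); f=i-(l[i]-110)/(l[i]-l[i-1]); return len(l)-1-f if rev else f
L=[(265+cross(gf[y,265:300],0),y) for y in range(215,280,3)]
Rr=[(330+cross(gf[y,330:370],1),y) for y in range(215,280,3)]
T=[(x,182+cross(gf[182:200,x],0)) for x in range(284,350,3)]
B=[(x,275+cross(gf[275:295,x],1)) for x in list(range(280,289,2))+list(range(344,353,2))]
res={}
for n,q in zip("LRTB",(L,Rr,T,B)):
    W=ray(c,q,.006)[:,:2]; v=cv2.fitLine(W.astype(np.float32),cv2.DIST_HUBER,0,.01,.01).ravel(); r=(W-v[2:])@[-v[1],v[0]]
    res[n]=v; print(n,np.degrees(np.arctan2(v[1],v[0])).round(2),v[2:].round(4),"rms",r.std().round(5))
def inter(a,b):
    return a[2:]+a[:2]*np.linalg.solve(np.c_[a[:2],-b[:2]],b[2:]-a[2:])[0]
C=np.array([inter(res[a],res[b]) for a,b in ("LT","RT","RB","LB")]).astype(float); print(C.round(4).tolist(),C.mean(0), np.linalg.norm(np.roll(C,-1,0)-C,axis=1))
# tube top rim disc
m=((c["pixels"][:,:,2].astype(int)-c["pixels"][:,:,0]>10)&(g>90)).astype(np.uint8); m[:,:270]=0;m[:,365:]=0;m[:220]=0;m[310:]=0
k=max(cv2.findContours(m,0,1)[0],key=cv2.contourArea); e=cv2.fitEllipse(k); print("top",e,ray(c,e[0],.091))
```

```text
holes [[289.0, 205.7], [340.2, 207.0]] [[0.5743, -0.1934], [0.6044, -0.1471]] 0.05521528254172837 56.945041073583575
L -32.1 [ 0.6083 -0.2324] rms 0.00013
R -31.77 [ 0.6436 -0.1522] rms 8e-05
T 58.3 [ 0.578  -0.1591] rms 5e-05
B 58.47 [ 0.6676 -0.2165] rms 0.00055
[[0.5538, -0.1982], [0.5992, -0.1247], [0.6896, -0.1807], [0.6441, -0.2549]] [ 0.62164813 -0.18964281] [0.08640302 0.10635149 0.08700945 0.10662038]
top ((315.9071350097656, 266.9888000488281), (37.346923828125, 39.703731536865234), 84.47066497802734) [[ 0.62177652 -0.18927747  0.091     ]]
```

Call:
play_rows(
  targets=[
    [-0.5,0,0,0,0,0.05,1],
    [-0.7,0,0,0,0,0,1],
    [-0.5,0,0.2,0,0,0,1],
    [-0.2,0,0.6,0,0,0,1],
    [0,0,0.9,0,0,0,1],
  ],
)

```text
time_s: 4.52
tool_pos: [0.6222, -0.1898, 0.217]
ee_rot: [0.273, 0.962, -0.0, 0.002]
ft_force: [0.7, -0.4, -0.5]
grip_width: 0.0855
gripper_force: 0.0
```

Call:
play_rows(
  targets=[
    [0,0,0.9,0,0,0,1],
    [0,0,0.9,0,0,0,1],
    [0,0,0.6,0,0,0,1],
    [0,0,0,0,0,0,1],
    [0,0,0,0,0,0,1],
  ],
)

```text
time_s: 4.93
tool_pos: [0.6195, -0.1888, 0.1672]
ee_rot: [0.273, 0.962, 0.0, -0.002]
ft_force: [0.1, -0.4, 0.1]
grip_width: 0.0853
gripper_force: 0.0
```

Run:
```python
from h import *
c=optics.read_camera("wrist"); np.savez("w3.npz",**c); cv2.imwrite("pics/w3.png",c["pixels"][:,:,::-1])
g=c["pixels"].min(2); m=((c["pixels"][:,:,2].astype(int)-c["pixels"][:,:,0]>10)&(g>90)).astype(np.uint8)
print(proj(c,[.6217,-.1895,.091]))
k=max(cv2.findContours(m,0,1)[0],key=cv2.contourArea); e=cv2.fitEllipse(k); print("top",e,ray(c,e[0],.091))
plan([.6217,-.1895,.065],58.2)
```

```text
[[313.20116563 262.74982857]]
top ((36.62077713012695, 32.745418548583984), (53.73090362548828, 67.65185546875), 147.08438110351562) [[ 0.43965911 -0.24490635  0.091     ]]
t 4.9833 tcp [ 0.6204 -0.1893  0.1684] yang 58.34 tilt [-0.0006  0.0004] shift [-0.07  0.03  5.17] turn 0.03
```

Run:
```python
from h import *
c=dict(np.load("w3.npz"))
g=c["pixels"].min(2); m=((c["pixels"][:,:,2].astype(int)-c["pixels"][:,:,0]>10)&(g>90)).astype(np.uint8); m[:,:260]=0; m[:,380:]=0
k=max(cv2.findContours(m,0,1)[0],key=cv2.contourArea); e=cv2.fitEllipse(k); print("top",e,ray(c,e[0],.091))
```

```text
top ((310.6906433105469, 267.0617980957031), (39.67623519897461, 58.859291076660156), 94.69338989257812) [[ 0.62328423 -0.19229592  0.091     ]]
```

Call:
play_rows(
  targets=[
    [-0.05,0.0,0.8,0,0,0,1],
    [0,0,0.9,0,0,0,1],
    [0,0,0.9,0,0,0,1],
    [0,0,0.4,0,0,0,1],
    [0,0,0,0,0,0,1],
  ],
)

```text
time_s: 5.4
tool_pos: [0.6206, -0.19, 0.1071]
ee_rot: [0.273, 0.962, 0.0, -0.001]
ft_force: [0.0, -0.5, -0.2]
grip_width: 0.0857
gripper_force: 0.0
```

Call:
play_rows(
  targets=[
    [-0.03,0.0,0.4,0,0,0,1],
    [0,0,0.6,0,0,0,1],
    [0,0,0.6,0,0,0,1],
    [0,0,0.5,0,0,0,1],
    [0,0,0,0,0,0,1],
  ],
)

```text
time_s: 5.82
tool_pos: [0.6214, -0.1906, 0.0649]
ee_rot: [0.273, 0.962, 0.0, -0.001]
ft_force: [-0.6, -0.1, -0.3]
grip_width: 0.0852
gripper_force: 0.0
```

Run:
```python
from h import *
c=optics.read_camera("wrist"); np.savez("w4.npz",**c); cv2.imwrite("pics/w4.png",c["pixels"][:,:,::-1])
plan([.6217,-.1895,.065],58.2); s=sensors.state(); print(s["ft_force"],s["gripper_force"])
```

```text
t 5.8667 tcp [ 0.6217 -0.1908  0.0658] yang 58.29 tilt [-0.0012  0.0006] shift [0.03 0.05 0.04] turn 0.02
[-0.54628531  0.19671182 -0.22999394] 0.0
```

View pics/w4.png

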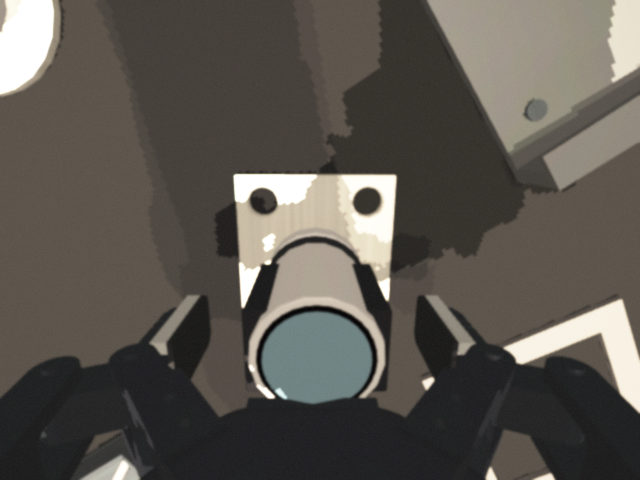

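The tube stands centred between the open fingers: its rim is at (317,355), with finger tips at columns 210 and 415. The cheeks face the pads, so I close gently.

Call:
play_rows(
  targets=[
    [0,0.05,0,0,0,0,0.4],
    [0,0,0,0,0,0,0.3],
    [0,0,0,0,0,0,0.2],
    [0,0,0,0,0,0,0.0],
    [0,0,0,0,0,0,-0.3],
  ],
  newtons=22,
)

```text
time_s: 6.28
tool_pos: [0.6236, -0.1902, 0.0674]
ee_rot: [0.273, 0.962, 0.0, 0.001]
ft_force: [1.6, 0.6, 4.9]
grip_width: 0.0494
gripper_force: 24.6
```

Call:
play_rows(
  targets=[
    [0,0,0,0,0,0,-0.5],
    [0,0,0,0,0,0,-0.5],
    [0,0,0,0,0,0,-0.5],
    [0,0,0,0,0,0,-0.5],
    [0,0,0,0,0,0,-0.5],
  ],
)

```text
time_s: 6.7
tool_pos: [0.6236, -0.1902, 0.0673]
ee_rot: [0.273, 0.962, 0.0, 0.001]
ft_force: [1.0, 2.3, 6.0]
grip_width: 0.0493
gripper_force: 24.9
```

Call:
play_rows(
  targets=[
    [0,0,-0.1,0,0,0,-0.5],
    [0,0,-0.2,0,0,0,-0.5],
    [0,0,-0.3,0,0,0,-0.5],
    [0,0,-0.5,0,0,0,-0.5],
    [0,0,-0.6,0,0,0,-0.5],
  ],
  newtons=21,
)

```text
time_s: 7.12
tool_pos: [0.6215, -0.1898, 0.0997]
ee_rot: [0.273, 0.962, 0.0, -0.002]
ft_force: [-0.1, -0.3, -4.6]
grip_width: 0.0501
gripper_force: 23.7
```

Call:
play_rows(
  targets=[
    [0,0,-0.6,0,0,0,-0.5],
    [0,0,-0.6,0,0,0,-0.5],
    [0,0,-0.6,0,0,0,-0.5],
    [0,0,-0.6,0,0,0,-0.5],
    [0,0,-0.3,0,0,0,-0.5],
  ],
)

```text
time_s: 7.53
tool_pos: [0.6233, -0.1905, 0.1565]
ee_rot: [0.273, 0.962, -0.0, 0.001]
ft_force: [-0.9, -0.2, -3.1]
grip_width: 0.0499
gripper_force: 23.9
```

Call:
play_rows(
  targets=[
    [0,0,0,0,0,0,-0.5],
    [0,0,0,0,0,0,-0.5],
    [0,0,0,0,0,0,-0.5],
    [0,0,0,0,0,0,-0.5],
    [0,0,0,0,0,0,-0.5],
  ],
)

```text
time_s: 7.95
tool_pos: [0.6221, -0.1899, 0.1533]
ee_rot: [0.273, 0.962, 0.0, -0.001]
ft_force: [0.4, 0.3, -4.2]
grip_width: 0.0498
gripper_force: 23.9
```

Run:
```python
from h import *
c=optics.read_camera("wrist"); np.savez("w5.npz",**c)
s=sensors.state(); print(s["ft_force"],s["wrist_torque"],s["gripper_force"],s["grip_width"])
plan([.5546,.0791,.157],93.4)
a=c["pixels"]; c2=optics.read_camera("side"); np.savez("s5.npz",**c2)
u=proj(c2,[.622,-.19,.12])[0].astype(int); b=c2["pixels"][max(0,u[1]-60):,u[0]-80:u[0]+80][:160]; b=cv2.resize(b,(480,480))
cv2.imwrite("pics/w5.png",np.hstack([a[:,160:480],b])[:,:,::-1])
```

```text
[ 0.06749243 -0.34457471 -4.21138961] [ 0.04079514 -0.01578581  0.00993112] 23.865147829055786 0.049476929045721735
t 8.0 tcp [ 0.6222 -0.19    0.1534] yang 58.28 tilt [-0.0015  0.0007] shift [ 9.95  9.67 -0.17] turn -8.78
```

View pics/w5.png

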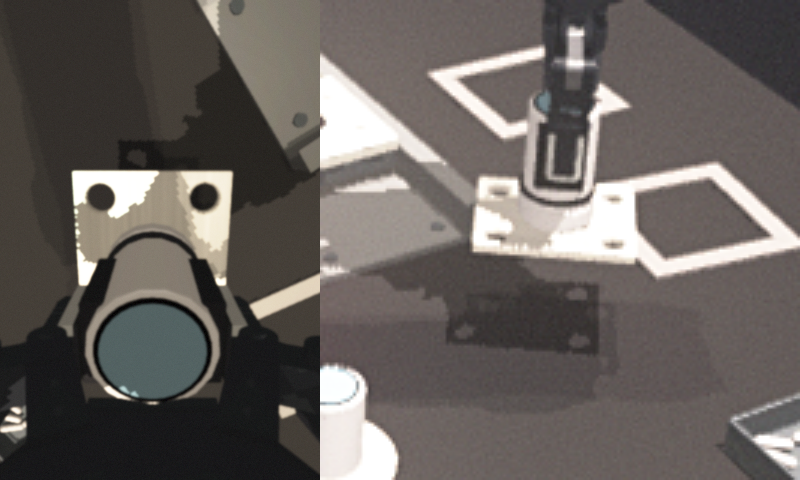

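The left half (wrist view) shows the flange level in the grip, with holes at about (262,197) and (365,197) in full-frame pixels. The right half (side view) shows the tube lifted upright with its shadow below. Next I carry it over the carrier and then turn it.

Call:
play_rows(
  targets=[
    [0.2,0.2,0,0,0,0,-0.5],
    [0.4,0.4,0,0,0,0,-0.5],
    [0.6,0.6,0,0,0,0,-0.5],
    [0.7,0.7,0,0,0,0,-0.5],
    [0.7,0.7,0,0,0,0,-0.5],
  ],
)

```text
time_s: 8.47
tool_pos: [0.6052, -0.117, 0.1542]
ee_rot: [0.273, 0.962, 0.0, -0.0]
ft_force: [0.3, 0.2, -3.9]
grip_width: 0.0499
gripper_force: 23.8
```

Call:
play_rows(
  targets=[
    [0.7,0.7,0,0,0,0,-0.5],
    [0.7,0.7,0,0,0,0,-0.5],
    [0.7,0.7,0,0,0,0,-0.5],
    [0.7,0.7,0,0,0,0,-0.5],
    [0.7,0.7,0,0,0,0,-0.5],
  ],
)

```text
time_s: 8.88
tool_pos: [0.5821, -0.0202, 0.1544]
ee_rot: [0.273, 0.962, 0.0, -0.0]
ft_force: [0.0, 0.3, -3.5]
grip_width: 0.0498
gripper_force: 23.8
```

Call:
play_rows(
  targets=[
    [0.7,0.7,0,0,0,0,-0.5],
    [0.7,0.7,0,0,0,0,-0.5],
    [0.7,0.7,0,0,0,0,-0.5],
    [0.7,0.7,0,0,0,0,-0.5],
    [0.5,0.4,0,0,0,0,-0.5],
  ],
)

```text
time_s: 9.3
tool_pos: [0.5594, 0.0696, 0.1545]
ee_rot: [0.272, 0.962, 0.001, -0.0]
ft_force: [0.5, -0.1, -4.7]
grip_width: 0.0494
gripper_force: 23.8
```

Call:
play_rows(
  targets=[
    [0.25,0.1,0,0,0,-0.3,-0.5],
    [0,0,0,0,0,-0.6,-0.5],
    [0,0,0,0,0,-0.9,-0.5],
    [0,0,0,0,0,-1,-0.5],
    [0,0,0,0,0,-1,-0.5],
  ],
)

```text
time_s: 9.72
tool_pos: [0.5571, 0.0709, 0.1544]
ee_rot: [0.142, 0.99, -0.0, 0.0]
ft_force: [0.3, -0.1, -4.1]
grip_width: 0.0494
gripper_force: 23.8
```

Call:
play_rows(
  targets=[
    [0,0,0,0,0,-1,-0.5],
    [0,0,0,0,0,-1,-0.5],
    [0,0,0,0,0,-1,-0.5],
    [0,0,0,0,0,-1,-0.5],
    [0,0,0,0,0,-0.6,-0.5],
  ],
)

```text
time_s: 10.13
tool_pos: [0.5571, 0.0707, 0.1544]
ee_rot: [-0.018, 1.0, -0.0, 0.0]
ft_force: [-0.6, 0.1, -4.3]
grip_width: 0.0497
gripper_force: 23.8
```

Call:
play_rows(
  targets=[
    [0,0,0,0,0,-0.3,-0.5],
    [0,0,0,0,0,0,-0.5],
    [0,0,0,0,0,0,-0.5],
    [0,0,0,0,0,0,-0.5],
    [0,0,0,0,0,0,-0.5],
  ],
)

```text
time_s: 10.55
tool_pos: [0.5573, 0.0712, 0.1543]
ee_rot: [-0.027, 1.0, -0.0, 0.0]
ft_force: [-0.1, 0.4, -5.0]
grip_width: 0.0497
gripper_force: 23.8
```

Run:
```python
from h import *
plan([.5546,.0791,.1325],93.4)
for n in ("wrist","side","scene"):
    c=optics.read_camera(n); np.savez(f"{n}6.npz",**c); cv2.imwrite(f"pics/{n}6.png",c["pixels"][:,:,::-1])
    if n=="wrist": a=c["pixels"]; continue
    u=proj(c,[.555,.08,.08])[0].astype(int); b=c["pixels"][u[1]-60:u[1]+60,u[0]-60:u[0]+60]; a=np.hstack([a,cv2.resize(b,(480,480))]); print(n,u)
cv2.imwrite("pics/m6.png",cv2.resize(np.hstack([a[:,160:480],a[:,640:]])[:,:,::-1],(800,300)))
```

```text
t 10.55 tcp [0.5573 0.0712 0.1543] yang 93.07 tilt [ 0.0001 -0.    ] shift [0.11 0.4  1.09] turn -0.08
side [317 214]
scene [342 222]
```

View pics/m6.png

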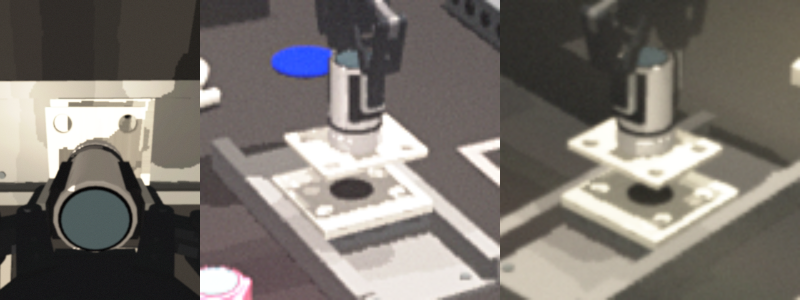

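The left part (wrist) shows a thread mouth partly visible through each of the two front flange holes. The middle and right parts (side, scene) show the tube upright above the carrier, turned the same way. I'll check the tilt in the grip from the wrist frames while correcting and going part of the way down.

Call:
play_rows(
  targets=[
    [0.05,0.1,0.1,0,0,-0.08,-0.5],
    [0.05,0.2,0.3,0,0,0,-0.5],
    [0,0.1,0.4,0,0,0,-0.5],
    [0,0,0.3,0,0,0,-0.5],
    [0,0,0.1,0,0,0,-0.5],
  ],
)

```text
time_s: 11.12
tool_pos: [0.5535, 0.0794, 0.1284]
ee_rot: [-0.03, 1.0, -0.0, -0.001]
ft_force: [-0.2, 0.5, -4.6]
grip_width: 0.05
gripper_force: 23.7
```

Call:
play_rows(
  targets=[
    [0,0,0,0,0,0,-0.5],
    [0,0,0,0,0,0,-0.5],
    [0,0,0,0,0,0,-0.5],
    [0,0,0,0,0,0,-0.5],
    [0,0,0,0,0,0,-0.5],
  ],
)

```text
time_s: 11.53
tool_pos: [0.5552, 0.0791, 0.1307]
ee_rot: [-0.03, 1.0, 0.0, 0.0]
ft_force: [-1.2, 0.1, -4.0]
grip_width: 0.0499
gripper_force: 23.7
```

Run:
```python
from h import *
T=np.array([[.07,0,-.124]])
def feat(f,h,rim):
    c=dict(np.load(f)); uv,_=dark(c,h,.006,w=17)
    px=c["pixels"].astype(int); m=((px[:,:,2]-px[:,:,0]>8)).astype(np.uint8); m[:,:220]=0;m[:,420:]=0;m[:280]=0;m[410:]=0
    k=max(cv2.findContours(m,0,1)[0],key=cv2.contourArea); e=cv2.fitEllipse(cv2.convexHull(k))
    gf=cv2.GaussianBlur(px.min(2).astype(np.uint8),(3,3),0).astype(float)
    ed=[]
    for x in range(250,380,6):
        l=gf[160:190,x]; d=np.diff(l); ed.append((x,160+d.argmax()+.5))
    ed=np.array(ed); p=np.polyfit(ed[:,0],ed[:,1],1)
    print(f,"holes",uv.round(1).tolist(),"disc",np.round(e[0],1),np.round(e[1],1),"edge at 315",np.polyval(p,315).round(2),"slope",p[0].round(4),"holes dist",np.hypot(*(uv[1]-uv[0])).round(2))
feat("w4.npz",[(263,201),(367,201)],0); feat("w5.npz",[(262,197),(365,197)],0)
plan([.5546,.0791,.12],93.4)
c=optics.read_camera("wrist"); np.savez("wrist7.npz",**c); a=c["pixels"]
for n,z in (("side",.05),("scene",.05)):
    c=optics.read_camera(n); np.savez(f"{n}7.npz",**c)
    u=proj(c,[.555,.08,z])[0].astype(int); b=c["pixels"][u[1]-40:u[1]+40,u[0]-50:u[0]+50]; cv2.imwrite(f"pics/{n}7.png",b[:,:,::-1]); a2=cv2.resize(b,(400,320),interpolation=cv2.INTER_CUBIC); a=np.vstack([a,]) ; globals()[n]=a2; print(n,u)
w=cv2.resize(a[150:260,200:430],(800,280)); w=w[:, :800]
cv2.imwrite("pics/m7.png",np.vstack([w,np.hstack([side,scene])])[:,:,::-1])
```

```text
w4.npz holes [[262.4, 201.7], [366.7, 200.9]] disc [316.4 358.6] [ 95.2 112.3] edge at 315 173.84 slope 0.0099 holes dist 104.36
w5.npz holes [[259.5, 198.5], [363.3, 197.1]] disc [312. 351.] [ 95.5 109. ] edge at 315 170.5 slope -0.0 holes dist 103.83
t 11.5333 tcp [0.5552 0.0791 0.1307] yang 93.4 tilt [0.0009 0.0001] shift [0.03 0.   0.53] turn 0.0
side [317 225]
scene [341 234]
```

View pics/m7.png

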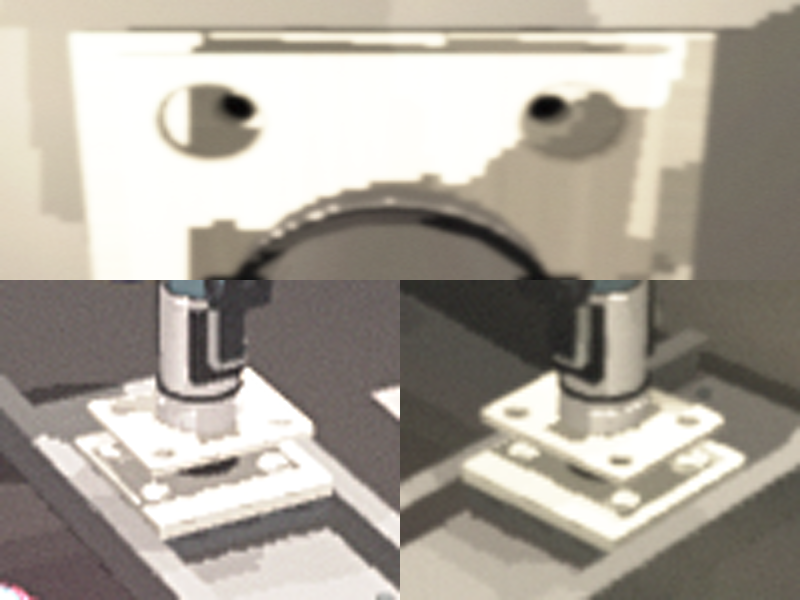

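The top part shows the flange holes at crop (208,122) and (575,120), with dark thread mouths inside at (238,107) and (548,107). The lower parts show the flange squarely above the carrier in both fixed views. Now to measure the offset and height.

```bash
cat >> h.py <<'E'
def tri(cs,uvs):
    Ps=[]
    for c in cs:
        Rm=R.from_quat(c["attitude"]).as_matrix().T; Ps.append(c["camera_matrix"]@np.c_[Rm,-Rm@c["xyz"]])
    X=cv2.triangulatePoints(Ps[0],Ps[1],np.array(uvs[0],float).reshape(2,1),np.array(uvs[1],float).reshape(2,1)).ravel(); return X[:3]/X[3]
E
python3 - <<'E'
from h import *
w,sd,sc=[dict(np.load(f"{n}7.npz")) for n in ("wrist","side","scene")]
sx,sy=230/800,110/280
H=np.array([(208,122),(575,120)])*[sx,sy]+[200,150]; Tt=np.array([(238,107),(548,107)])*[sx,sy]+[200,150]
print(H,Tt); print("H",ray(w,H,.0697)[:,:2].round(4).tolist(),"T",ray(w,Tt,.040)[:,:2].round(4).tolist())
a=np.radians(3.4); M=np.array([[np.cos(a),-np.sin(a)],[np.sin(a),np.cos(a)]])
off=np.array([(38,28),(-38,28),(-38,-28),(38,-28)])/1000@M.T
P=np.c_[off+[.5552,.0791],np.full(4,.0697)]
print("side pred",proj(sd,P).round(1).tolist(),"obs",(np.array([(120,128),(165,175),(275,142)])/4+[267,185]).tolist())
print("scene pred",proj(sc,P).round(1).tolist(),"obs",(np.array([(117,132),(221,181),(288,141)])/4+[291,194]).tolist())
E
```

```text
[[259.8        197.92857143]
 [365.3125     197.14285714]] [[268.425      192.03571429]
 [357.55       192.03571429]]
H [[0.517, 0.0486], [0.5133, 0.1053]] T [[0.5181, 0.0497], [0.5148, 0.105]]
side pred [[326.9, 210.4], [298.3, 217.2], [309.0, 227.6], [338.3, 220.3]] obs [[297.0, 217.0], [308.25, 228.75], [335.75, 220.5]]
scene pred [[363.2, 228.3], [337.3, 217.0], [320.5, 226.1], [346.5, 238.0]] obs [[320.25, 227.0], [346.25, 239.25], [363.0, 229.25]]
```

Call:
play_rows(
  targets=[
    [-0.03,0.02,0.05,0,0,0,-0.5],
    [-0.03,0,0.15,0,0,0,-0.5],
    [0,0,0.15,0,0,0,-0.5],
    [0,0,0.1,0,0,0,-0.5],
    [0,0,0,0,0,0,-0.5],
  ],
)

```text
time_s: 12.1
tool_pos: [0.5554, 0.0796, 0.1204]
ee_rot: [-0.03, 1.0, 0.0, -0.001]
ft_force: [-0.3, -0.3, -4.7]
grip_width: 0.0498
gripper_force: 23.8
```

Call:
play_rows(
  targets=[
    [0,0,0,0,0,0,-0.5],
    [0,0,0,0,0,0,-0.5],
    [0,0,0,0,0,0,-0.5],
    [0,0,0,0,0,0,-0.5],
    [0,0,0,0,0,0,-0.5],
  ],
)

```text
time_s: 12.52
tool_pos: [0.5562, 0.0796, 0.1215]
ee_rot: [-0.03, 1.0, 0.0, 0.0]
ft_force: [0.5, 0.2, -4.0]
grip_width: 0.0496
gripper_force: 23.7
```

Run:
```python
from h import *
plan([.5558,.0791,.121],93.4)
C={n:optics.read_camera(n) for n in ("wrist","side","scene")}
for n,c in C.items(): np.savez(f"{n}8.npz",**c)
w=cv2.resize(C["wrist"]["pixels"][150:260,200:430],(800,280),interpolation=cv2.INTER_CUBIC); t=[]
for n in ("side","scene"):
    c=C[n]; u=proj(c,[.555,.08,.045])[0].astype(int); print(n,u-[50,40])
    t.append(cv2.resize(c["pixels"][u[1]-40:u[1]+40,u[0]-50:u[0]+50],(400,320),interpolation=cv2.INTER_CUBIC))
cv2.imwrite("pics/m8.png",np.vstack([w,np.hstack(t)])[:,:,::-1])
```

```text
t 12.5167 tcp [0.5562 0.0796 0.1215] yang 93.41 tilt [0.0004 0.0001] shift [ 0.02 -0.02  0.02] turn 0.0
side [267 187]
scene [291 196]
```

View pics/m8.png

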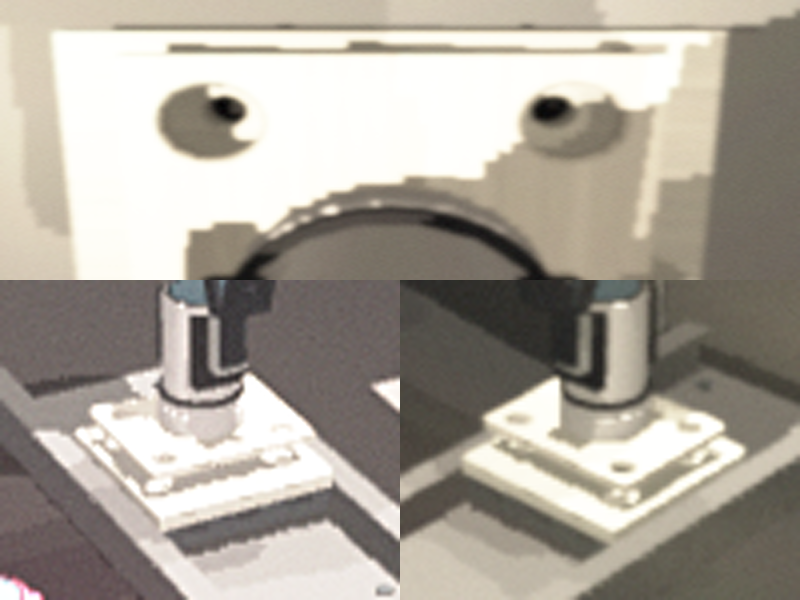

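The top part shows the thread mouths at (230,108) and (550,108) inside the holes centred at (212,121) and (572,120). The lower parts show a small, even gap between flange and carrier. I'll check both numerically.

Run:
```python
from h import *
w,sd,sc=[dict(np.load(f"{n}8.npz")) for n in ("wrist","side","scene")]
sx,sy=230/800,110/280
H=np.array([(211.5,120.5),(573,120)])*[sx,sy]+[200,150]; Tt=np.array([(230,108),(550,108)])*[sx,sy]+[200,150]
for zt in (.060,.057): print("H",ray(w,H,zt)[:,:2].round(4).tolist(),end=" ")
print("T",ray(w,Tt,.040)[:,:2].round(4).tolist(), "H spacing",[np.linalg.norm(np.diff(ray(w,H,z),axis=0)).round(4) for z in (.06,.055)])
a=np.radians(3.4); M=np.array([[np.cos(a),-np.sin(a)],[np.sin(a),np.cos(a)]]); o=np.array([.5552,.0791])
F=np.array([(52,42),(-52,42),(-52,-42),(52,-42)])/1000@M.T+o; C=np.array([(56,56),(-56,56),(-56,-56),(56,-56)])/1000@M.T+o
for n,c,org in (("side",sd,[267,187]),("scene",sc,[291,196])):
    for nm,Q,z in (("ftop",F,.0597),("fbot",F,.0537),("ctop",C,.040)):
        print(n,nm,((proj(c,np.c_[Q,np.full(4,z)])-org)*4+[0 if n=="side" else 400,280]).round(0).tolist())
```

```text
H [[0.5176, 0.0496], [0.5142, 0.1056]] H [[0.5181, 0.0492], [0.5147, 0.106]] T [[0.5179, 0.0499], [0.5147, 0.1046]] H spacing [np.float64(0.056), np.float64(0.0576)]
side ftop [[249.0, 374.0], [94.0, 411.0], [157.0, 474.0], [318.0, 433.0]]
side fbot [[249.0, 383.0], [94.0, 420.0], [157.0, 483.0], [317.0, 442.0]]
side ctop [[244.0, 391.0], [79.0, 432.0], [162.0, 517.0], [335.0, 472.0]]
scene ftop [[724.0, 424.0], [583.0, 363.0], [482.0, 417.0], [624.0, 484.0]]
scene fbot [[723.0, 433.0], [583.0, 372.0], [483.0, 426.0], [624.0, 493.0]]
scene ctop [[744.0, 447.0], [593.0, 381.0], [460.0, 454.0], [612.0, 528.0]]
```

Call:
play_rows(
  targets=[
    [0,0,0.04,0,0,0,-0.5],
    [0,0,0.04,0,0,0,-0.5],
    [0,0,0,0,0,0,-0.5],
    [0,0,0,0,0,0,-0.5],
    [0,0,0,0,0,0,-0.5],
  ],
)

```text
time_s: 13.08
tool_pos: [0.556, 0.0796, 0.1196]
ee_rot: [-0.03, 1.0, 0.0, -0.0]
ft_force: [-0.2, -0.3, -4.3]
grip_width: 0.0497
gripper_force: 23.8
```

Call:
play_rows(
  targets=[
    [0,0,0,0,0,0,-0.5],
    [0,0,0,0,0,0,-0.5],
    [0,0,0,0,0,0,-0.5],
    [0,0,0,0,0,0,-0.5],
    [0,0,0,0,0,0,-0.5],
  ],
)

```text
time_s: 13.5
tool_pos: [0.5561, 0.0796, 0.1197]
ee_rot: [-0.03, 1.0, 0.0, 0.0]
ft_force: [0.2, -0.3, -3.9]
grip_width: 0.0496
gripper_force: 23.7
```

Run:
```python
from h import *
from plant import order
plan([.5558,.0791,.1195],93.4); s=sensors.state(); print(s["ft_force"],s["gripper_force"],abs(s["dq"]).max())
if abs(s["tool_pos"]-[.5558,.0793,.1198]).max()<.002 and abs(s["ft_force"][2]+4.2)<1.5: print(order.sign_off())
```

```text
t 13.5 tcp [0.5561 0.0796 0.1197] yang 93.41 tilt [0.0001 0.0001] shift [ 0.01 -0.02  0.01] turn 0.0
[ 0.17450322 -0.3014007  -3.86119828] 23.74990224838257 0.002393574063250143
the job is handed in; nothing more can be done
None
```

I handed the job in at 13.5 s with the lens tube held level and steady about 12–13 mm above the carrier at about 24 N; the two flange holes the wrist camera could see lined up with their threads to within about 1 mm, and the other two follow from the matching angle.

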